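Mesh the rotor with the mixer drive and snap the cover on

TASK

Get the bench mixer ready to run: put the aluminium rotor onto the drive in the middle of the mixer, turned so that the teeth under it mesh with the drive's teeth and it goes fully home. Then put the clear square cover over it and press it down until it snaps under both orange roller catches and sits flat on the mixer's deck. Let go of everything and leave the jar, the dish and the spanner where they are.

Things in the scene. Friction and masses are not known exactly. Their poses are not given: they have to be found in the camera images.
- machine: The mixer: fixed white housing, 200 x 200 mm, its flat deck 80 mm above the bench. Origin: centre of its underside, on the bench; z up, x and y along its sides. On the deck: a square grey curb, the toothed drive in the middle of it, and an orange roller catch outside the curb on the +y and the -y side, each backed by a grey block with its top 104 mm above the bench.
- curb (a point): Centre of the curb, level with its top, 106 mm above the bench, on the mixer's axis. The curb is four grey walls with open corners, sides along the machine's x and y, 26 mm high; it is 122 mm wide outside up to 18 mm height, then tapers inwards to 116 mm at the top. The cover (126 mm inside) fits over it.
- catch_left (a point): Middle of the orange roller on the mixer's +y side: 12 mm diameter, 40 mm long along the machine's x, its axis 91 mm above the bench and 77 mm from the mixer's centre. A spring holds it in; the cover's flange pushes it outwards (4 N at first, 6 N when 3 mm out, 8 mm at most) and it snaps back over the flange.
- catch_right (a point): Middle of the same kind of orange roller on the mixer's -y side.
- drive: The drive hub: dark round plate 80 mm across with four upright steel teeth. Origin: on the mixer's axis at the plate's top face, 84 mm above the bench; z up. Teeth along its +x, +y, -x, -y: each 14 x 14 mm from above, 20 to 34 mm from the axis, 12 mm high; brass boss in the middle, 20 mm across, 8 mm high. Held by the motor, it turns only above 0.8 N m; its angle differs each time.
- rotor: Loose aluminium rotor, 0.2 to 0.4 kg: disc 92 mm across, 14 to 28 mm above its origin, standing on four dogs. Origin: on its axis at the feet of the dogs; z up. It meshes when its x axis lies 45, 135, 225 or 315 degrees from the drive's x (6 degrees of play, 2 mm sideways). Home, its origin is at the drive's origin, 84 mm above the bench; with dogs on teeth it is 12 mm higher and the cover cannot close.
- rotor_dog (a point): Foot of one of the rotor's four steel dogs, 27 mm from its axis. They hang below the disc along its +x, +y, -x, -y axes, each 14 x 14 mm from above, 20 to 34 mm from the axis, 14 mm long. A flat orange dot, 12 mm across and 1.5 mm proud, marks each on top of the disc at its edge.
- rotor_handle (a point): Centre of the top of the rotor's blue bar handle, 70 mm above the rotor's origin. The bar is 56 mm long along the rotor's x, 16 mm thick along y and rises 42 mm above the disc.
- cover: Loose clear square hood, open below, 0.22 kg, standing on its flange. Origin: centre of its underside; z up; sides along x and y. 134 mm square outside, 126 mm inside, 83 mm high. It fits in any of the four square positions. Home, its underside lies on the deck: origin on the mixer's axis 80 mm above the bench, the rollers on top of the flange.
- cover_flange (a point): Middle of the lower outer edge of the flange on the cover's +x side. The blue flange runs round the foot of the cover: 148 x 148 mm, 6 mm thick. Going down it meets the rollers when its underside is about 16 mm above the deck; about 15 N downwards, spread evenly over both sides, takes it past them. If only one side has snapped, press on the other.
- cover_handle (a point): Centre of the top of the cover's blue bar handle, 119 mm above the cover's origin. The bar is 60 mm long along the cover's x, 16 mm thick along y, and rises 36 mm above the hood.
- bottle: Bystander: amber jar with blue cap, 52 mm diameter, 110 mm high, standing. Origin: centre of its underside.
- dish: Bystander: white ceramic bowl, 90 mm across, 28 mm high. Origin: centre of its underside.
- wrench: Bystander: steel spanner lying flat, 170 mm long along its x. Origin: on the bench, under its middle.
There are look-alikes about, which are no part of the job. Of the things that look like the rotor, the smallest one is meant.

How it is judged:
By the outcome, as a careful person would: the job done as asked, in the order asked, and still so for the second after the job is handed in, with the robot touching nothing.
It also fails if it takes over 58 s, if anything falls off the work surface, if the arm or the gripper's body presses on something with over 40 N, if the wrist force passes 120 N, or if a joint passes its speed limit or range.

ROBOT

A 6-joint arm with a two-finger parallel gripper is mounted at the origin on the work surface. World frame = base frame: x ahead of the robot, y to its left, z up, the work surface at z = 0. Lengths are in m, angles in degrees, forces in N, time in s.
With the tool pointing down it reaches from about 0.4 to 0.825 m from the base axis. Payload 7 kg.
Tool frame: the origin (TCP) lies midway between the tips of the shut fingers; the grasp point (between the pads) lies 19 mm behind it (r.grip_point_offset is the z of the grasp point in the tool frame, in m); z points along the fingers, y is the line along which they close (so a half turn about z gives the same grasp; the last joint's range is limited). The gripper opens to 88 mm and grips with 3 to 60 N. Pads are 19 mm wide; open, the fingers measure 130 mm over their backs; the gripper's body (78 mm by 193 mm) begins 47 mm behind the grasp point.
Start: joints at [91.794, 20.546, 0.682, 0, -70.136, -16.507], TCP at [0.171, 0.653, 0.227] pointing down, gripper open.
Joint ranges: [-176.03, 176.03], [-82.01, 121.73], [-58.28, 71.71], [-173.87, 95.51], [-174.79, -0.11], [-173.66, 173.66]. Speed limits (degrees/s): [136.94, 136.94, 172.46, 180, 180, 180].

INTERFACE

Orientations are given as [roll, pitch, yaw] about the fixed x, y, z axes, in that order (R = Rz(yaw) Ry(pitch) Rx(roll)).
In Python, from plant import r, viewer, recognise, outline_of, pinpoint gives the robot as it stands.
- The arm moves only by the tool move_arm, never from a script. Its argument "targets" is a list of rows, each a list of 2 entries, a list of its own where there are three numbers: the shift along the tool's x, y, z in cm, then the turn, a rotation vector about the tool's x, y, z in rad. A call has 1 to 5 rows; each row is the pose to reach, as a shift and turn from the pose commanded when the call began, along the tool's axes at that moment; what a row does not reach only later rows make up. A row lasts 1/8 s, in which the tool goes at most 62.5 mm and 10.7 degrees, less where a joint would pass 70% of its speed; a pose out of reach is approached as far as the arm can. A call with a gripper value outside its range is refused whole. "jaw" is the finger opening in cm, from 0 to 8.76, set as the call begins (left out, the last holds). The fingers move at their own pace and stop on an object; "squeeze" is the grip in N (left out, the last holds). Time passes only in rows, so rows that repeat a pose let the fingers close. It gives the time, the measured TCP pose, the force, the opening and the grip force at its end, in the units of the state.
- r.get_state(): the state, without advancing time (a new reading comes with each control period).
- viewer.capture(name): name is "scene" or "top" or "wrist"; returns a dict with "image" (384x512x3 uint8, blue, green, red), "intrinsics" (3x3 intrinsics, pixels), "D" ([k1, k2, p1, p2, k3] as OpenCV has them; the pictures are not rectified), "camera_from_world" (4x4, takes a point from world to camera coordinates). Camera axes: x right, y up, looking along -z (the intrinsics and any distortion apply to the point x, -y, -z); pixel columns grow to the right and rows downward; lengths in m; the calibration is good to about 2 mm. A picture is of the moment at which its call begins. There is no depth.
- r.close_job(): hands the job in; it is judged then, once.
Trained networks look in the newest picture that a camera, given by its name, has taken for a name from the list of things; names that differ only in an ending like _2 or _b are one class to them, and where a whole thing is asked for, a point or a joint stands for the part that bears it (a point fixed in the world has none). Each returns a list of dicts, best first, with "score" (0 to 1); they miss things now and then, are a little off and sometimes report something else, mostly with a low value. They report only what shows in the picture. A call takes as long as a camera call. They do not tell look-alikes from the thing itself.
- recognise(label, camera): "box" ([left, top, right, bottom] in pixels, round what is visible of it).
- outline_of(label, camera): "mask" (384x512 bool, what is visible of it) and "box" ([left, top, right, bottom] in pixels, round what is visible of it).
- pinpoint(label, camera): "location" ([row, column] in pixels: a listed point, or the origin of a listed thing).
The state is a dict: "time_s": time; "joints": joint angles; "qd": joint speeds; "joint_torque": joint torques, N m; "tcp_pos": TCP position; "eef_rot": TCP orientation; "contact_force": force on the tool from outside, world axes, zero at the start; "moment": the same for the moment, N m; "gripper_width": finger opening in m; "gripper_force": force on a finger pad.
Only numpy, scipy, OpenCV 4.12 (cv2) and the standard library are available. Lean on these libraries where they do the work, as an engineer would, in place of code of your own. Each camera call takes 0.05 s, during which the arm holds its last target. There are 200 camera calls.

## Working session

There is one attempt and no reset: what is moved stays moved. The work goes in short steps, Python scripts to look and compute and a tool call to move; the robot and the scene stay as the last step left them, time stands still between calls to the robot, and variables do not carry over. Pictures are saved under pics/ and viewed, at most 13 in all, crops included, and the job is handed in when it is done.

Besides the shell and the picture viewer there is one more tool, called after ">>>" as name(argument=value, ...) on one line, values as JSON. move_arm: Moves the arm, as the interface text tells. Its arguments: {"type":"object","properties":{"targets":{"type":"array","items":{"type":"array"}},"jaw":{"type":"number"},"squeeze":{"type":"number"}},"required":["targets"]}

```bash
ls; mkdir -p pics; cat > h.py <<'E'
import numpy as np, cv2
from plant import r, viewer, recognise, outline_of, pinpoint
from scipy.spatial.transform import Rotation as R
def cap(n,save=None):
    c=viewer.capture(n)
    if save: cv2.imwrite('pics/'+save,c['image'])
    return c
def ray(c,uv):
    K=np.array(c['intrinsics']);D=np.array(c['D'],float)
    p=cv2.undistortPoints(np.array([[uv]],float),K,D)[0,0]
    T=np.array(c['camera_from_world']);d=T[:3,:3].T@np.array([p[0],-p[1],-1.]);o=-T[:3,:3].T@T[:3,3]
    return o,d
def atz(c,uv,z):
    o,d=ray(c,uv);return o+d*(z-o[2])/d[2]
def proj(c,P):
    T=np.array(c['camera_from_world']);q=np.atleast_2d(P)@T[:3,:3].T+T[:3,3]
    q=q*[1,-1,-1]
    return cv2.projectPoints(q,np.zeros(3),np.zeros(3),np.array(c['intrinsics']),np.array(c['D'],float))[0][:,0]
E
python3 - <<'E'
from h import *
H={'machine':0,'curb':.106,'catch_left':.091,'catch_right':.091,'drive':.084,'rotor':0,'rotor_dog':0,'rotor_handle':.07,'cover':0,'cover_handle':.119,'cover_flange':0,'bottle':0,'dish':0,'wrench':0}
ims=[]
for n in ['scene','top']:
    c=cap(n);ims.append(c['image'])
    print(n,-np.array(c['camera_from_world'])[:3,:3].T@np.array(c['camera_from_world'])[:3,3])
    for k,z in H.items():
        for d in pinpoint(k,n)[:5]:
            v,u=d['location']
            print(k,round(d['score'],2),np.round([u,v]),np.round(atz(c,(u,v),z),3))
cv2.imwrite('pics/a.png',ims[0]);cv2.imwrite('pics/b.png',cv2.resize(ims[1],(800,600)))
E
```

```text
pics
scene [1.1124385  1.03302737 1.14645925]
machine 0.8 [256. 186.] [ 0.548 -0.035  0.   ]
curb 0.79 [260. 164.] [ 0.537 -0.024  0.106]
catch_left 0.41 [265. 184.] [0.561 0.057 0.091]
catch_left 0.21 [261. 186.] [0.578 0.062 0.091]
catch_right 0.38 [253. 152.] [ 0.522 -0.106  0.091]
drive 0.73 [258. 170.] [ 0.545 -0.021  0.084]
rotor 0.88 [323. 264.] [0.525 0.366 0.   ]
rotor 0.79 [364. 244.] [0.365 0.36  0.   ]
rotor_dog 0.89 [337. 303.] [0.564 0.5   0.   ]
rotor_dog 0.82 [317. 267.] [0.546 0.368 0.   ]
rotor_dog 0.7 [367. 254.] [0.38  0.398 0.   ]
rotor_handle 0.88 [368. 224.] [0.351 0.342 0.07 ]
rotor_handle 0.83 [353. 284.] [0.524 0.505 0.07 ]
rotor_handle 0.82 [327. 248.] [0.518 0.363 0.07 ]
cover 0.96 [239. 133.] [ 0.467 -0.338  0.   ]
cover_handle 0.71 [240. 108.] [ 0.458 -0.34   0.119]
cover_flange 0.74 [258. 169.] [ 0.499 -0.112  0.   ]
cover_flange 0.72 [220. 134.] [ 0.537 -0.37   0.   ]
bottle 0.83 [186. 154.] [ 0.704 -0.308  0.   ]
dish 0.78 [195. 207.] [ 0.782 -0.032  0.   ]
wrench 0.82 [265. 268.] [0.689 0.297 0.   ]
top [0.37966502 0.08329621 1.18820026]
machine 0.91
[... 548 characters left out ...]
 0.91 [164. 216.] [0.532 0.374 0.   ]
rotor_dog 0.86 [127. 205.] [0.571 0.503 0.   ]
rotor_dog 0.62 [156. 265.] [0.369 0.392 0.   ]
rotor_handle 0.86 [157. 264.] [0.372 0.372 0.07 ]
rotor_handle 0.7 [116. 215.] [0.526 0.514 0.07 ]
rotor_handle 0.65 [159. 218.] [0.516 0.374 0.07 ]
cover 0.81 [377. 237.] [ 0.461 -0.35   0.   ]
cover_handle 0.62 [391. 236.] [ 0.457 -0.351  0.119]
cover_flange 0.72 [284. 212.] [ 0.548 -0.037  0.   ]
bottle 0.55 [357. 171.] [ 0.692 -0.297  0.   ]
bottle 0.21 [190. 173.] [0.685 0.291 0.   ]
dish 0.94 [276. 146.] [ 0.784 -0.012  0.   ]
wrench 0.74 [189. 172.] [0.69  0.293 0.   ]
wrench 0.71 [164. 220.] [0.518 0.374 0.   ]
wrench 0.44 [256. 206.] [0.567 0.059 0.   ]
```

View pics/b.png

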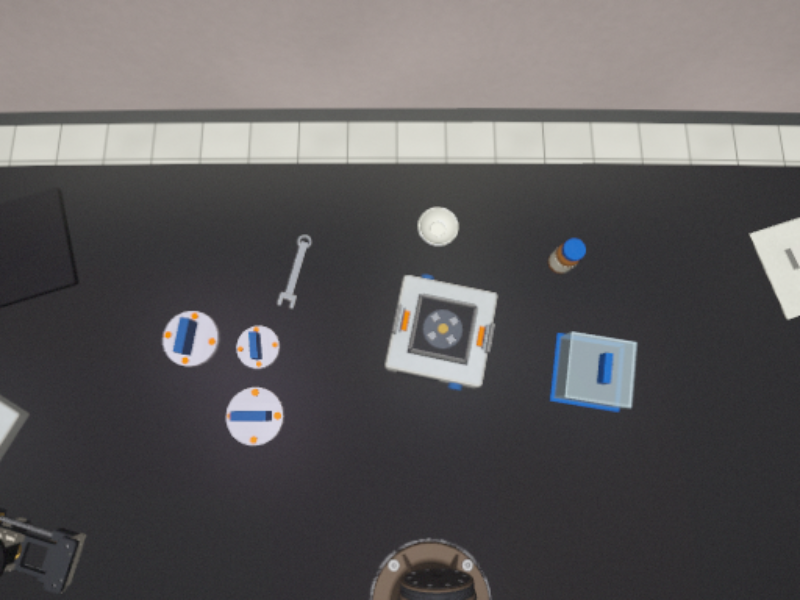

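View pics/a.png

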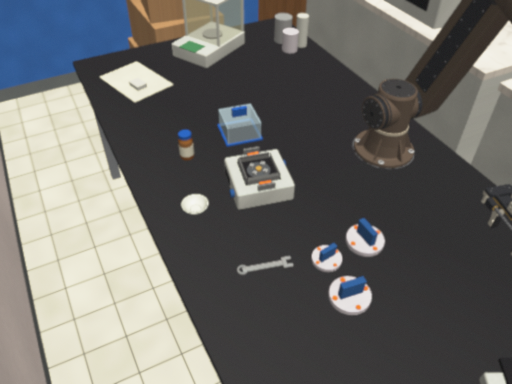

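The top view shows the small rotor at about (258,347), the mixer at (442,330) and the cover at (595,370), all in the 800x600 picture. The two larger rotors are the look-alikes.

```bash
cat >> h.py <<'E'
def blobs(c,lo,hi,amin=4):
    hsv=cv2.cvtColor(c['image'],cv2.COLOR_BGR2HSV)
    m=cv2.inRange(hsv,np.array(lo),np.array(hi))
    n,l,s,ce=cv2.connectedComponentsWithStats(m)
    return [(ce[i],s[i,4]) for i in range(1,n) if s[i,4]>=amin],m,l
OR=((5,150,140),(20,255,255)); BL=((100,120,60),(120,255,255))
def goto(pos,yaw,cmd=None):
    """shift(cm)/rotvec in tool axes to tool-down pose; yaw = world angle of tool y axis (mod 180)"""
    s=r.get_state();p,e=(s['tcp_pos'],s['eef_rot']) if cmd is None else cmd
    R0=R.from_euler('xyz',e,degrees=True).as_matrix()
    best=None
    for a in (yaw,yaw+180):
        a=np.radians(a);y=np.array([np.cos(a),np.sin(a),0]);z=np.array([0,0,-1.]);x=np.cross(y,z)
        rv=R.from_matrix(R0.T@np.stack([x,y,z],1)).as_rotvec()
        if best is None or np.linalg.norm(rv)<np.linalg.norm(best): best=rv
    print('shift cm',np.round(R0.T@(np.array(pos)-p)*100,2),'rotvec',np.round(best,4),'t',s['time_s'],'tcp',np.round(p,4),np.round(e,2),'q6',round(s['joints'][5],1))
E
python3 - <<'E'
from h import *
s=r.get_state();print(s['time_s'],s['tcp_pos'],s['eef_rot'])
for n in ['top','scene']:
    c=cap(n)
    for z in (.0295,.097):
      print(n,z,[(np.round(ce).tolist(),int(a),np.round(atz(c,ce,z)[:2],3).tolist()) for ce,a in blobs(c,*OR)[0]])
    b,m,l=blobs(c,*BL,amin=15)
    print([(np.round(ce).tolist(),int(a)) for ce,a in b])
    # machine white deck
    g=outline_of('machine',n)[0]['mask'].astype(np.uint8)
    print('mach',g.sum())
    if n=='top':
        hsv=cv2.cvtColor(c['image'],cv2.COLOR_BGR2HSV)
        w=((hsv[...,1]<40)&(hsv[...,2]>150)).astype(np.uint8)*cv2.dilate(g,np.ones((3,3)))
        rc=cv2.minAreaRect(cv2.findNonZero(w));bx=cv2.boxPoints(rc);print(np.round([atz(c,p,.08)[:2] for p in bx],3).tolist())
goto([.52,.375,.22],90)
goto([.52,.375,.22],120)
E
```

```text
1.5 [0.17144099 0.65285569 0.22656006] [-1.79999370e+02  9.25252632e-04 -1.47138733e+01]
top 0.0295 [([359.0, 164.0], 9, [0.708, -0.296]), ([259.0, 205.0], 33, [0.568, 0.05]), ([124.0, 202.0], 10, [0.576, 0.504]), ([307.0, 215.0], 39, [0.533, -0.111]), ([164.0, 210.0], 4, [0.548, 0.369]), ([107.0, 214.0], 10, [0.536, 0.56]), ([135.0, 218.0], 10, [0.522, 0.463]), ([176.0, 220.0], 4, [0.514, 0.327]), ([153.0, 223.0], 7, [0.506, 0.401]), ([118.0, 230.0], 10, [0.481, 0.518]), ([165.0, 232.0], 6, [0.474, 0.361]), ([163.0, 250.0], 14, [0.415, 0.366]), ([177.0, 266.0], 14, [0.367, 0.316]), ([162.0, 281.0], 9, [0.318, 0.364])]
top 0.097 [([359.0, 164.0], 9, [0.688, -0.274]), ([259.0, 205.0], 33, [0.557, 0.052]), ([124.0, 202.0], 10, [0.565, 0.48]), ([307.0, 215.0], 39, [0.524, -0.1]), ([164.0, 210.0], 4, [0.538, 0.353]), ([107.0, 214.0], 10, [0.527, 0.532]), ([135.0, 218.0], 10, [0.514, 0.441]), ([176.0, 220.0], 4, [0.506, 0.313]), ([153.0, 223.0], 7, [0.498, 0.383]), ([118.0, 230.0], 10, [0.475, 0.493]), ([165.0, 232.0], 6, [0.469, 0.345]), ([163.0, 250.0], 14, [0.413, 0.349]), ([177.0, 266
[... 942 characters left out ...]
 0.352]), ([353.0, 243.0], 5, [0.453, 0.398]), ([374.0, 248.0], 4, [0.409, 0.444]), ([342.0, 279.0], 10, [0.555, 0.49]), ([366.0, 288.0], 6, [0.516, 0.543]), ([334.0, 298.0], 11, [0.607, 0.53]), ([358.0, 307.0], 9, [0.569, 0.582])]
[([57.0, 36.0], 8975), ([251.0, 11.0], 307), ([239.0, 111.0], 118), ([236.0, 139.0], 181), ([184.0, 134.0], 121), ([232.0, 193.0], 25), ([367.0, 231.0], 288), ([328.0, 251.0], 152), ([352.0, 287.0], 342)]
mach 3367
shift cm [40.77 18.02  0.65] rotvec [ 0.      0.     -0.2568] t 1.7 tcp [0.1714 0.6528 0.2265] [180.     0.   -14.71] q6 -16.5
shift cm [40.77 18.02  0.65] rotvec [ 0.      0.     -0.7804] t 1.7 tcp [0.1714 0.6528 0.2265] [180.     0.   -14.71] q6 -16.5
```

>>> move_arm(targets=[[[5.7,2.7,0],[0,0,-0.07]],[[11.4,5.4,0],[0,0,-0.14]],[[17.0,8.1,0],[0,0,-0.21]],[[22.7,10.8,0],[0,0,-0.28]],[[28.3,13.5,0],[0,0,-0.36]]], jaw=6)

```text
time_s: 2.33
tcp_pos: [0.4114, 0.4497, 0.2269]
eef_rot: [-180.0, -0.0, 6.1]
contact_force: [1.2, 1.1, 0.9]
gripper_width: 0.0601
gripper_force: 0.0
```

```bash
python3 - <<'E'
from h import *
goto([.511,.365,.2],96)
E
```

```text
shift cm [9.   9.48 2.69] rotvec [-0.0005 -0.0005  0.0014] t 2.325 tcp [0.4114 0.4497 0.2269] [-1.7997e+02 -3.0000e-02  6.0800e+00] q6 30.2
```

>>> move_arm(targets=[[[3,3.2,1],[0,0,0]],[[6,6.3,2],[0,0,0]],[[9,9.5,2.7],[0,0,0]],[[9,9.5,2.7],[0,0,0]]])

```text
time_s: 2.82
tcp_pos: [0.5109, 0.3635, 0.1987]
eef_rot: [179.9, 0.1, 5.7]
contact_force: [-1.1, 0.1, 0.1]
gripper_width: 0.0596
gripper_force: 0.0
```

```bash
python3 - <<'E'
from h import *
c=cap('wrist','w1.png');s=r.get_state();print(s['tcp_pos'],s['eef_rot'],s['time_s'])
print([(np.round(ce,1).tolist(),int(a),np.round(atz(c,ce,.0295)[:2],4).tolist()) for ce,a in blobs(c,*OR,amin=15)[0]])
print([(np.round(ce,1).tolist(),int(a),np.round(atz(c,ce,.07)[:2],4).tolist()) for ce,a in blobs(c,*BL,amin=50)[0]])
for k,z in (('rotor_handle',.07),('rotor',0)):
  for d in pinpoint(k,'wrist'): print(k,d['score'],d['location'],atz(c,d['location'][::-1],z))
E
```

```text
[0.5101874  0.3646682  0.19911049] [1.79968692e+02 3.15350052e-02 5.76942789e+00] 2.875
[([135.9, 95.1], 128, [0.5781, 0.5037]), ([86.0, 128.5], 122, [0.5364, 0.5595]), ([257.5, 133.5], 52, [0.5503, 0.3686]), ([173.6, 150.0], 105, [0.5221, 0.4622]), ([289.9, 164.7], 48, [0.5183, 0.3276]), ([226.6, 166.3], 49, [0.5091, 0.4007]), ([125.8, 180.8], 83, [0.4799, 0.5173]), ([251.5, 242.2], 64, [0.4148, 0.3628]), ([375.1, 263.5], 188, [0.4007, 0.2022]), ([140.8, 265.1], 147, [0.3687, 0.501]), ([210.6, 274.4], 68, [0.3637, 0.4113]), ([285.9, 280.1], 69, [0.365, 0.3129])]
[([108.7, 143.8], 1862, [0.5296, 0.515]), ([258.1, 170.7], 708, [0.5171, 0.3646]), ([247.2, 285.0], 1410, [0.3813, 0.3637])]
rotor_handle 0.85 [174.5, 260.8] [0.51334392 0.36145325 0.07      ]
rotor_handle 0.7 [147.0, 106.6] [0.52617129 0.5171684  0.07      ]
rotor_handle 0.66 [309.1, 250.1] [0.34903484 0.35738052 0.07      ]
rotor 0.79 [160.9, 258.1] [0.51316381 0.3642146  0.        ]
rotor 0.67 [261.4, 250.5] [0.36993615 0.36062898 0.        ]
rotor 0.64 [139.7, 145.5] [0.52578679 0.50503835 0.        ]
```

View pics/w1.png

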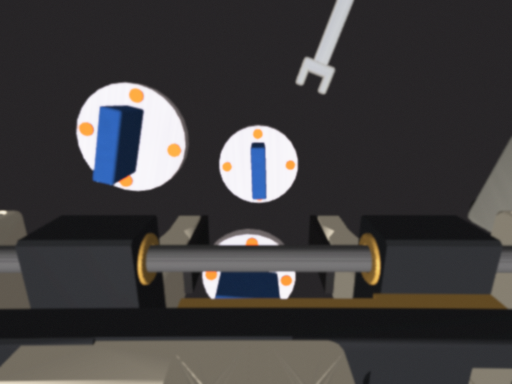

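```bash
python3 - <<'E'
from h import *
goto([.5137,.3642,.036],97)
E
```

```text
shift cm [ 0.42  0.23 16.37] rotvec [-0.0002 -0.0001 -0.0191] t 2.975 tcp [0.5093 0.3661 0.1997] [-1.7999e+02 -1.0000e-02  5.9000e+00] q6 42.4
```

>>> move_arm(targets=[[[0.35,0.1,5],[0,0,-0.02]],[[0.35,0.1,10],[0,0,-0.02]],[[0.35,0.1,14],[0,0,-0.02]],[[0.35,0.1,16.3],[0,0,-0.02]],[[0.35,0.1,16.3],[0,0,-0.02]]])

```text
time_s: 3.6
tcp_pos: [0.5115, 0.3653, 0.035]
eef_rot: [179.9, 0.1, 7.1]
contact_force: [0.4, 0.4, 0.5]
gripper_width: 0.0599
gripper_force: 0.0
```

>>> move_arm(targets=[[[0,0,0],[0,0,0]],[[0,0,0],[0,0,0]],[[0,0,0],[0,0,0]],[[0,0,0],[0,0,0]]], jaw=0.5, squeeze=40)

```text
time_s: 4.1
tcp_pos: [0.5132, 0.3654, 0.0372]
eef_rot: [-180.0, -0.0, 7.1]
contact_force: [-0.4, -0.1, -0.4]
gripper_width: 0.0254
gripper_force: 0.0
```

>>> move_arm(targets=[[[0,0,0],[0,0,0]],[[0,0,0],[0,0,0]],[[0,0,0],[0,0,0]],[[0,0,0],[0,0,0]]])

```text
time_s: 4.6
tcp_pos: [0.513, 0.3649, 0.0368]
eef_rot: [180.0, 0.0, 7.1]
contact_force: [-0.2, -3.8, 6.1]
gripper_width: 0.0157
gripper_force: 40.0
```

>>> move_arm(targets=[[[0,0,-3],[0,0,0]],[[0,0,-8],[0,0,0]],[[0,0,-13],[0,0,0]],[[0,0,-18],[0,0,0]],[[0,0,-20],[0,0,0]]])

```text
time_s: 5.22
tcp_pos: [0.5135, 0.3663, 0.2394]
eef_rot: [-179.8, -0.2, 7.1]
contact_force: [-0.6, 0.5, -3.6]
gripper_width: 0.0159
gripper_force: 40.0
```

```bash
python3 - <<'E'
from h import *
c=cap('scene','s2.png')
c=cap('wrist','w2.png')
for i in range(3):
  goto([.54,.10,.24],97)
  cap('top')
print(r.get_state()['gripper_width'],r.get_state()['contact_force'])
E
```

```text
shift cm [-0.65 26.75 -0.23] rotvec [-0.0032 -0.0028  0.0012] t 5.325 tcp [0.5135 0.3663 0.2386] [-1.7981e+02 -1.6000e-01  7.0700e+00] q6 43.9
shift cm [-0.56 26.7  -0.4 ] rotvec [-0.0015 -0.0002  0.0009] t 5.375 tcp [0.5128 0.3657 0.2364] [-1.7991e+02 -1.0000e-02  7.0500e+00] q6 43.9
shift cm [-0.5  26.65 -0.49] rotvec [0.0002 0.0017 0.0007] t 5.425 tcp [0.5123 0.3651 0.235 ] [1.7999e+02 1.0000e-01 7.0400e+00] q6 43.9
0.016109633546749394 [ 0.40173179 -0.35040387 -3.90018828]
```

>>> move_arm(targets=[[[-2,5.2,-0.2],[0,0,0]],[[-4.2,10.5,-0.5],[0,0,0]],[[-6.3,15.8,-0.8],[0,0,0]],[[-8.4,21.1,-1],[0,0,0]],[[-10.5,26.4,-1.5],[0,0,0]]])

```text
time_s: 6.1
tcp_pos: [0.4396, 0.0883, 0.2497]
eef_rot: [179.9, 0.2, 7.1]
contact_force: [0.8, 0.5, -2.8]
gripper_width: 0.0159
gripper_force: 40.0
```

>>> move_arm(targets=[[[0,0,0],[0,0,0]],[[0,0,0],[0,0,0]]])

```text
time_s: 6.35
tcp_pos: [0.4409, 0.09, 0.2506]
eef_rot: [180.0, 0.1, 7.0]
contact_force: [0.2, -0.2, -2.7]
gripper_width: 0.016
gripper_force: 40.0
```

```bash
python3 - <<'E'
from h import *
c=cap('wrist','w3.png');s=r.get_state();print(s['tcp_pos'],s['eef_rot'],s['time_s'])
import pickle;pickle.dump(c,open('w3.pkl','wb'))
for k,z in (('curb',.106),('drive',.084),('catch_left',.091),('catch_right',.091),('machine',0)):
  for d in pinpoint(k,'wrist'): print(k,round(d['score'],2),np.round(d['location']),np.round(atz(c,d['location'][::-1],z),4))
print([(np.round(ce,1).tolist(),int(a),np.round(atz(c,ce,.094)[:2],4).tolist()) for ce,a in blobs(c,*OR,amin=30)[0]])
E
```

```text
[0.44111828 0.0905451  0.2506476 ] [1.79977061e+02 7.19920241e-02 7.05240580e+00] 6.4
curb 0.7 [175. 259.] [0.4389 0.0899 0.106 ]
curb 0.67 [ 88. 387.] [ 0.5423 -0.0264  0.106 ]
drive 0.71 [ 89. 377.] [ 0.5425 -0.025   0.084 ]
drive 0.56 [258. 260.] [0.3259 0.0743 0.084 ]
catch_left 0.86 [ 63. 310.] [0.5585 0.0518 0.091 ]
catch_right 0.9 [112. 448.] [ 0.5277 -0.103   0.091 ]
machine 0.94 [ 91. 353.] [ 0.5431 -0.0258  0.    ]
[([311.4, 61.1], 430, [0.56, 0.0509]), ([372.0, 88.2], 43, [0.5419, -0.0159]), ([447.1, 111.3], 478, [0.5285, -0.0996]), ([47.6, 152.7], 79, [0.4323, 0.3221]), ([258.4, 166.9], 254, [0.4448, 0.0908]), ([87.5, 191.8], 71, [0.392, 0.2809]), ([53.7, 220.9], 64, [0.3511, 0.3212]), ([297.7, 251.8], 73, [0.3454, 0.0303]), ([218.8, 264.7], 144, [0.316, 0.1244]), ([297.7, 276.0], 68, [0.3121, 0.025])]
```

View pics/w3.png

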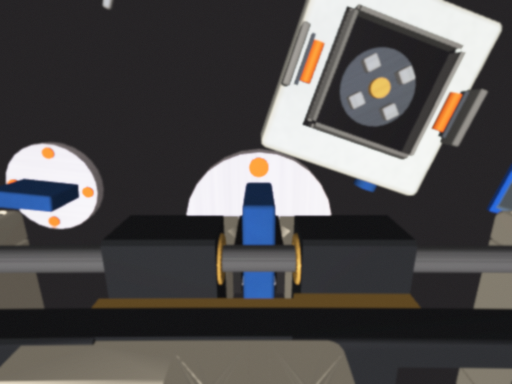

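The drive shows clearly: boss at (380,88), teeth at about (373,62), (407,75), (391,112) and (357,100). The held rotor's front dot is at (258,167).

```bash
python3 - <<'E'
from h import *
import pickle;c=pickle.load(open('w3.pkl','rb'))
im=c['image'];hsv=cv2.cvtColor(im,cv2.COLOR_BGR2HSV)
print(im[62,373],im[75,407],im[88,345],im[88,380],im[76,390])
m=((hsv[...,2]>130)&(hsv[...,1]<60)).astype(np.uint8)
roi=np.zeros_like(m);cv2.circle(roi,(379,87),45,1,-1);m*=roi
n,l,s,ce=cv2.connectedComponentsWithStats(m)
P=[]
for i in range(1,n):
    if s[i,4]>60: P.append(atz(c,ce[i],.096)[:2]);print(ce[i],s[i,4],P[-1])
P=np.array(P);ctr=P.mean(0);d=P-ctr
print('ctr',ctr,np.hypot(*d.T),np.degrees(np.arctan2(d[:,1],d[:,0]))%90)
y=((hsv[...,1]>120)&(hsv[...,0]>12)&(hsv[...,0]<35)).astype(np.uint8)*roi
n,l,s,ce=cv2.connectedComponentsWithStats(y);i=1+np.argmax(s[1:,4]);print('boss',ce[i],s[i],atz(c,ce[i],.092))
# held rotor front dot: expected height TCP-0.036+0.0295
s=r.get_state()
print('dot',atz(c,(258.4,166.9),s['tcp_pos'][2]-.036+.0295))
# handle bar axis: front-end
E
```

```text
[205 202 199] [204 202 199] [111 101  97] [ 96 194 234] [109 101  96]
[372.15350877  62.01315789] 228 [ 0.56610459 -0.00949146]
[406.48130841  74.6588785 ] 214 [ 0.55854821 -0.04674286]
[356.91666667  99.85294118] 204 [ 0.5285775  -0.00229433]
[390.27835052 111.44845361] 194 [ 0.52126568 -0.0395664 ]
ctr [ 0.543624   -0.02452376] [0.02704343 0.02676604 0.02684296 0.02694764] [33.76981933 33.88863175 34.09298706 33.93259586]
boss [379.08605341  87.47774481] [369  78  21  20 337] [ 0.54360819 -0.02376803  0.092     ]
dot [0.47819941 0.09495276 0.24457204]
```

>>> move_arm(targets=[[[2.2,3.2,0],[0,0,0.08]],[[4.4,6.4,0],[0,0,0.16]],[[6.6,9.5,0],[0,0,0.24]],[[8.7,12.6,2],[0,0,0.316]],[[8.7,12.6,6],[0,0,0.316]]])

```text
time_s: 7.28
tcp_pos: [0.5458, -0.0251, 0.1914]
eef_rot: [-180.0, -0.2, -11.2]
contact_force: [0.1, -0.7, -6.2]
gripper_width: 0.0162
gripper_force: 40.0
```

>>> move_arm(targets=[[[0,0,2.5],[0,0,0]],[[0,0,2.5],[0,0,0]],[[0,0,2.5],[0,0,0]]])

```text
time_s: 7.65
tcp_pos: [0.544, -0.0237, 0.1676]
eef_rot: [-180.0, -0.1, -11.0]
contact_force: [1.0, -0.6, -2.9]
gripper_width: 0.0153
gripper_force: 40.0
```

```bash
python3 - <<'E'
from h import *
for i in range(3):
  goto([.5429,-.0241,.121],78.9); c=cap('wrist')
cv2.imwrite('pics/w4.png',c['image'])
print([(np.round(ce,1).tolist(),int(a),np.round(atz(c,ce,r.get_state()['tcp_pos'][2]-.0065)[:2],4).tolist()) for ce,a in blobs(c,*OR,amin=30)[0]])
print(r.get_state()['contact_force'])
E
```

```text
shift cm [-0.1   0.06  4.66] rotvec [-0.     -0.0013  0.0018] t 7.65 tcp [ 0.544  -0.0237  0.1676] [-1.8e+02 -7.0e-02 -1.1e+01] q6 60.8
shift cm [-0.12  0.08  4.7 ] rotvec [-0.0006 -0.0021  0.0018] t 7.7 tcp [ 0.5441 -0.0236  0.168 ] [-1.7997e+02 -1.2000e-01 -1.0990e+01] q6 60.8
shift cm [-0.11  0.08  4.71] rotvec [-0.0009 -0.0023  0.0017] t 7.75 tcp [ 0.5441 -0.0236  0.1681] [-1.7995e+02 -1.3000e-01 -1.1000e+01] q6 60.8
[([258.4, 166.9], 253, [0.5808, -0.0304]), ([169.9, 191.0], 649, [0.5764, 0.0245]), ([351.2, 192.8], 630, [0.5546, -0.082]), ([297.9, 253.2], 75, [0.5208, -0.0443]), ([218.8, 265.2], 144, [0.522, 0.0072]), ([297.6, 276.5], 62, [0.504, -0.0415])]
[ 0.20627896  0.77738383 -4.37778372]
```

View pics/w4.png

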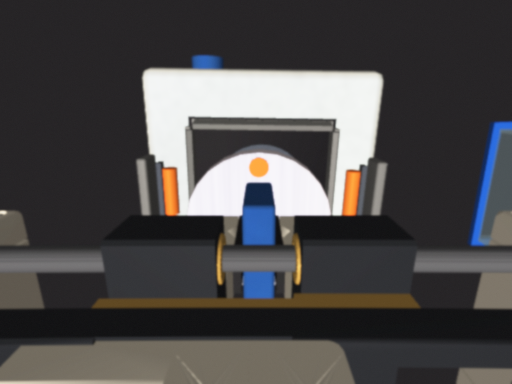

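Rotor sits square over the curb, dot at (258,167) and rollers symmetric at (170,191) and (351,193). Now lowering.

>>> move_arm(targets=[[[-0.1,0.08,1.5],[0,0,0]],[[-0.1,0.08,2.8],[0,0,0]],[[-0.1,0.08,3.6],[0,0,0]],[[-0.1,0.08,4.2],[0,0,0]],[[-0.1,0.08,4.7],[0,0,0]]])

```text
time_s: 8.43
tcp_pos: [0.5422, -0.0248, 0.1206]
eef_rot: [180.0, -0.0, -11.0]
contact_force: [-17.1, 6.7, 40.0]
gripper_width: 0.0156
gripper_force: 40.0
```

>>> move_arm(targets=[[[0,0,0],[0,0,0]],[[0,0,0],[0,0,0]]])

```text
time_s: 8.68
tcp_pos: [0.5421, -0.0248, 0.1207]
eef_rot: [180.0, -0.0, -11.0]
contact_force: [-4.3, 0.8, 7.7]
gripper_width: 0.016
gripper_force: 40.0
```

>>> move_arm(targets=[[[0,0,0],[0,0,0]],[[0,0,0],[0,0,0]],[[0,0,0],[0,0,0]]], jaw=4)

```text
time_s: 9.05
tcp_pos: [0.5421, -0.0246, 0.1196]
eef_rot: [-180.0, -0.0, -11.0]
contact_force: [0.5, 0.2, -0.2]
gripper_width: 0.0376
gripper_force: 0.0
```

>>> move_arm(targets=[[[0,0,-3],[0,0,0]],[[0,0,-8],[0,0,0]],[[-4,0,-11],[0,0,0]],[[-9,0,-11],[0,0,0]],[[-11,0,-11],[0,0,0]]])

```text
time_s: 9.68
tcp_pos: [0.4321, -0.0035, 0.23]
eef_rot: [-179.9, -0.1, -11.0]
contact_force: [0.8, -0.0, 0.6]
gripper_width: 0.0404
gripper_force: 0.0
```

```bash
python3 - <<'E'
from h import *
cap('top');cap('top')
c=cap('wrist','w5.png');print(r.get_state()['tcp_pos'],r.get_state()['contact_force'],r.get_state()['time_s'])
import pickle;pickle.dump(c,open('w5.pkl','wb'))
for z in (.1135,.1255):
  b=[(ce,a) for ce,a in blobs(c,*OR,amin=30)[0]]
  print(z,[(np.round(ce,1).tolist(),int(a),np.round(atz(c,ce,z)[:2],4).tolist()) for ce,a in b])
E
```

```text
[ 0.43388821 -0.00331542  0.23005503] [ 1.12241747  0.44880402 -0.38619385] 9.825
0.1135 [([258.6, 5.7], 33, [0.5816, -0.032]), ([177.5, 56.8], 543, [0.5563, 0.0457]), ([340.5, 59.4], 535, [0.5269, -0.0949]), ([217.0, 57.8], 104, [0.549, 0.0117]), ([300.4, 57.6], 105, [0.5351, -0.0605]), ([258.6, 101.4], 88, [0.5059, -0.0172]), ([340.2, 264.1], 161, [0.3238, -0.0714]), ([176.0, 266.2], 142, [0.3549, 0.1028])]
0.1255 [([258.6, 5.7], 33, [0.5782, -0.0313]), ([177.5, 56.8], 543, [0.5541, 0.0429]), ([340.5, 59.4], 535, [0.5259, -0.0915]), ([217.0, 57.8], 104, [0.5471, 0.0105]), ([300.4, 57.6], 105, [0.5338, -0.0586]), ([258.6, 101.4], 88, [0.5058, -0.0172]), ([340.2, 264.1], 161, [0.3318, -0.069]), ([176.0, 266.2], 142, [0.3614, 0.0976])]
```

View pics/w5.png

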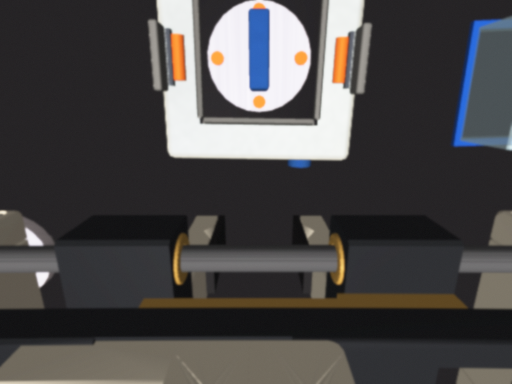

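Rotor is home: the side-dot spacing fits z=.1135, with dots at (217,58) and (300,58). Now the cover.

>>> move_arm(targets=[[[0.4,5.3,-1],[0,0,-0.02]],[[0.8,10.7,-2],[0,0,-0.05]],[[1.2,16,-3],[0,0,-0.08]],[[1.5,21.4,-4],[0,0,-0.1]],[[1.8,26.8,-5],[0,0,-0.12]]], jaw=6)

```text
time_s: 10.45
tcp_pos: [0.4008, -0.2726, 0.2795]
eef_rot: [180.0, 0.0, -4.1]
contact_force: [-0.2, 0.6, 0.0]
gripper_width: 0.0601
gripper_force: 0.0
```

>>> move_arm(targets=[[[0,0,0],[0,0,0]],[[0,0,0],[0,0,0]],[[0,0,0],[0,0,0]]])

```text
time_s: 10.82
tcp_pos: [0.4007, -0.2694, 0.2791]
eef_rot: [-180.0, 0.0, -4.1]
contact_force: [-0.0, 0.1, -0.8]
gripper_width: 0.0602
gripper_force: 0.0
```

```bash
python3 - <<'E'
from h import *
c=cap('wrist','w6.png');print(r.get_state()['tcp_pos'],r.get_state()['eef_rot'],r.get_state()['time_s'])
import pickle;pickle.dump(c,open('w6.pkl','wb'))
for k,z in (('cover',0),('cover_handle',.119),('cover_flange',0)):
  for d in pinpoint(k,'wrist'): print(k,round(d['score'],2),np.round(d['location']),np.round(atz(c,d['location'][::-1],z),4))
b,m,l=blobs(c,*BL,amin=50)
print([(np.round(ce),a,im) for ce,a in b for im in [0]])
E
```

```text
[ 0.40069053 -0.26925297  0.2792767 ] [-1.79992387e+02  2.80868873e-02 -4.08425818e+00] 10.875
cover 0.63 [106. 308.] [ 0.4633 -0.3466  0.    ]
cover_handle 0.66 [111. 324.] [ 0.4603 -0.3443  0.119 ]
[(array([259.,  99.]), np.int32(633), 0), (array([322., 108.]), np.int32(1060), 0), (array([ 97., 151.]), np.int32(124), 0)]
```

View pics/w6.png

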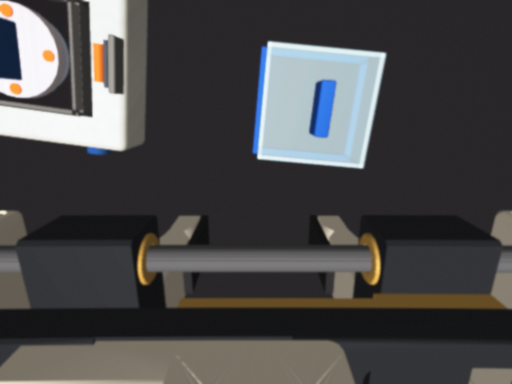

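Hood top corners lie at about (269,42), (385,54), (364,167) and (258,158), with the handle around (323,108).

```bash
python3 - <<'E'
from h import *
import pickle;c=pickle.load(open('w6.pkl','rb'))
P=np.array([atz(c,p,.083)[:2] for p in [(268.5,42),(385,53),(364,167),(257.5,158)]])
print(P,P.mean(0))
for i in range(4):
  d=P[(i+1)%4]-P[i];print(np.hypot(*d),(np.degrees(np.arctan2(d[1],d[0]))+45)%90-45)
b,m,l=blobs(c,*BL,amin=50)
hm=(l==l[108,322]).astype(np.uint8)
print(m[108,322],cv2.boundingRect(cv2.findNonZero(hm)))
# handle top corners: bar model projection fit
from scipy.optimize import minimize
hs=cv2.dilate(m,np.ones((1,1)))[60:160,300:350]>0
def model(v):
    x,y,a=v;a=np.radians(a);ca,sa=np.cos(a),np.sin(a)
    Q=[[x+ca*u-sa*w,y+sa*u+ca*w,z] for u in(-.03,.03) for w in(-.008,.008) for z in(.083,.119)]
    h=cv2.convexHull((proj(c,Q)*16).astype(np.int32))
    im=np.zeros((384,512),np.uint8);cv2.fillConvexPoly(im,h,255,cv2.LINE_AA,4);return im[60:160,300:350]/255.
f=lambda v:np.sum((model(v)-hs)**2)
best=min((minimize(f,[.460,-.3445,a],method='Nelder-Mead',options=dict(initial_simplex=[[.46,-.3445,a],[.463,-.3445,a],[.46,-.341,a],[.46,-.3445,a+4]])) for a in(-8,-4,0)),key=lambda q:q.fun)
print(best.x,best.fun,hs.sum())
goto([best.x[0],best.x[1],.2],90+best.x[2])
E
```

```text
[[ 0.53773421 -0.2902167 ]
 [ 0.51666011 -0.42063348]
 [ 0.38613824 -0.40118203]
 [ 0.40727283 -0.26834088]] [ 0.46195135 -0.34509327]
0.13210849588772888 -9.179102567430931
0.131963324734674 -8.476306314595632
0.1345118729635344 -9.039809118626309
0.13228273818689537 -9.51882827086311
255 (310, 80, 26, 58)
[ 0.46129505 -0.34385994 -9.80289144] 207.81010380622837 1060
shift cm [6.58 7.01 7.96] rotvec [ 0.     -0.0001  0.1   ] t 11.025 tcp [ 0.4006 -0.2693  0.2796] [ 1.80e+02 -1.00e-02 -4.07e+00] q6 96.4
```

>>> move_arm(targets=[[[3.3,3.5,2],[0,0,0.05]],[[6.6,7.1,5],[0,0,0.09]],[[6.6,7.1,10],[0,0,0.09]],[[6.6,7.1,15],[0,0,0.09]],[[6.6,7.1,17.5],[0,0,0.09]]])

```text
time_s: 11.65
tcp_pos: [0.4598, -0.3446, 0.1017]
eef_rot: [-179.9, 0.2, -9.3]
contact_force: [0.5, 0.4, 0.7]
gripper_width: 0.0601
gripper_force: 0.0
```

>>> move_arm(targets=[[[0,0,1.6],[0,0,0]],[[0,0,1.6],[0,0,0]],[[0,0,1.6],[0,0,0]]])

```text
time_s: 12.02
tcp_pos: [0.4619, -0.3459, 0.0899]
eef_rot: [180.0, -0.1, -9.3]
contact_force: [-1.0, 0.3, -0.2]
gripper_width: 0.0598
gripper_force: 0.0
```

>>> move_arm(targets=[[[0,0,0],[0,0,0]],[[0,0,0],[0,0,0]],[[0,0,0],[0,0,0]],[[0,0,0],[0,0,0]],[[0,0,0],[0,0,0]]], jaw=0.5, squeeze=50)

```text
time_s: 12.65
tcp_pos: [0.4609, -0.3456, 0.0886]
eef_rot: [-180.0, 0.0, -9.3]
contact_force: [0.3, -1.2, 0.5]
gripper_width: 0.0158
gripper_force: 45.5
```

>>> move_arm(targets=[[[0,0,0],[0,0,0]],[[0,0,0],[0,0,0]],[[0,0,0],[0,0,0]]])

```text
time_s: 13.02
tcp_pos: [0.4609, -0.3456, 0.0885]
eef_rot: [-180.0, 0.0, -9.3]
contact_force: [0.1, 1.1, -0.1]
gripper_width: 0.0154
gripper_force: 50.0
```

>>> move_arm(targets=[[[0,0,-3],[0,0,0]],[[0,0,-8],[0,0,0]],[[0,0,-13],[0,0,0]],[[0,0,-18],[0,0,0]],[[0,0,-22],[0,0,0]]])

```text
time_s: 13.65
tcp_pos: [0.4608, -0.3456, 0.3105]
eef_rot: [180.0, -0.1, -9.3]
contact_force: [0.9, -0.2, -2.5]
gripper_width: 0.0157
gripper_force: 50.0
```

>>> move_arm(targets=[[[0,0,0],[0,0,0]],[[0,0,0],[0,0,0]],[[0,0,0],[0,0,0]]])

```text
time_s: 14.02
tcp_pos: [0.4603, -0.3453, 0.3068]
eef_rot: [-180.0, 0.2, -9.3]
contact_force: [0.5, 0.3, -3.0]
gripper_width: 0.0159
gripper_force: 50.0
```

```bash
python3 - <<'E'
from h import *
c=cap('wrist','w7.png')
s=r.get_state();print(s['contact_force'],s['moment'],s['gripper_width'])
import pickle;pickle.dump((c,s['tcp_pos'],s['eef_rot']),open('w7.pkl','wb'))
goto([.5430,-.0243,.30],78.4)
E
```

```text
[ 0.10823801  0.23286196 -1.6086844 ] [-0.02710952 -0.0663187  -0.03317033] 0.015651188137751116
shift cm [  2.95 -33.02   0.71] rotvec [-0.0006  0.0027  0.0396] t 14.075 tcp [ 0.4604 -0.3454  0.3069] [-1.7996e+02  1.5000e-01 -9.3300e+00] q6 98.1
```

View pics/w7.png

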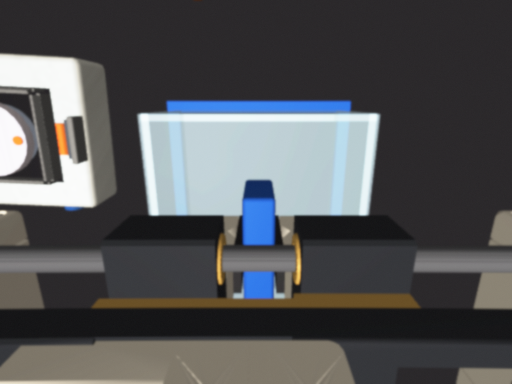

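```bash
python3 - <<'E'
from h import *
import pickle;c,p,e=pickle.load(open('w7.pkl','rb'))
g=cv2.cvtColor(c['image'],cv2.COLOR_BGR2GRAY)
a=np.radians(e[2]);X=np.array([np.cos(a),np.sin(a)]);Y=np.array([np.sin(a),-np.cos(a)])
def rel(uv,z):
    d=atz(c,uv,z)[:2]-p[:2];return np.round([d@X,d@Y],4)
zt=p[2]-.0055;zb=p[2]-.0885+.006
for uv in [(139,113),(378,113)]: print('top',rel(uv,zt))
b,m,l=blobs(c,*BL,amin=50)
mm=(m>0);mm[125:]=0
ys,xs=np.nonzero(mm)
k=(xs>150)&(xs<370);print(xs[k].min(),xs[k].max())
for col in (185,258,335):
    yy=ys[k&(xs==col)];print(col,yy.min(),yy.max(),'fl top edge',rel((col,yy.min()),zb))
rr=104
row=xs[k&(ys==rr)];print('flange ends',rel((row.min(),rr),zb),rel((row.max(),rr),zb))
# white front edge rows
for col in (170,200,258,310,350): 
    print(col,g[106:122,col])
E
```

```text
top [ 0.0678 -0.066 ]
top [0.0678 0.0653]
166 351
185 100 111 fl top edge [ 0.075  -0.0593]
258 100 111 fl top edge [ 0.075  -0.0008]
335 100 111 fl top edge [0.075  0.0608]
flange ends [ 0.0719 -0.0748] [0.0718 0.0738]
170 [125 125 125 126 125 124 131 165 214 236 241 242 241 240 236 224]
200 [127 126 126 127 127 126 126 159 218 242 247 247 247 247 242 229]
258 [125 125 125 125 125 123 125 155 214 240 246 246 246 245 241 228]
310 [119 119 120 121 122 122 124 154 211 238 244 245 244 243 238 224]
350 [ 85  84  81  80  85  99 122 160 209 232 238 238 238 237 231 219]
```

>>> move_arm(targets=[[[0.4,-5,0],[0,0,0.01]],[[0.9,-10.5,0],[0,0,0.02]],[[1.4,-16,0],[0,0,0.03]],[[1.9,-21.5,0],[0,0,0.04]],[[2.4,-27,0],[0,0,0.043]]])

```text
time_s: 14.7
tcp_pos: [0.5283, -0.0814, 0.3078]
eef_rot: [180.0, 0.1, -11.8]
contact_force: [0.3, 0.5, -2.5]
gripper_width: 0.0155
gripper_force: 50.0
```

>>> move_arm(targets=[[[0.25,-3,0],[0,0,0]],[[0.5,-6,0],[0,0,0]],[[0.5,-6,0],[0,0,0]],[[0.5,-6,0],[0,0,0]],[[0.5,-6,0],[0,0,0]]])

```text
time_s: 15.32
tcp_pos: [0.5453, -0.0261, 0.3084]
eef_rot: [180.0, 0.0, -11.8]
contact_force: [-0.0, -0.3, -2.3]
gripper_width: 0.0155
gripper_force: 50.0
```

```bash
python3 - <<'E'
from h import *
for i in range(2):
  goto([.5428,-.0245,.2],78.2); c=cap('wrist','w8.png')
print([(np.round(ce,1).tolist(),int(a),np.round(atz(c,ce,.094)[:2],4).tolist()) for ce,a in blobs(c,*OR,amin=30)[0]])
E
```

```text
shift cm [-0.27 -0.11 10.84] rotvec [ 0.0003  0.0004 -0.0007] t 15.325 tcp [ 0.5453 -0.0261  0.3084] [ 1.7998e+02  2.0000e-02 -1.1840e+01] q6 60.3
shift cm [-0.27 -0.12 10.85] rotvec [ 0.0002  0.0002 -0.0008] t 15.375 tcp [ 0.5453 -0.0262  0.3085] [ 1.7999e+02  1.0000e-02 -1.1850e+01] q6 60.3
[([297.8, 253.5], 75, [0.3995, -0.0534]), ([218.8, 265.5], 137, [0.404, 0.0632]), ([297.6, 276.4], 63, [0.3623, -0.0466]), ([87.0, 291.0], 31, [0.4032, 0.2663])]
```

View pics/w8.png

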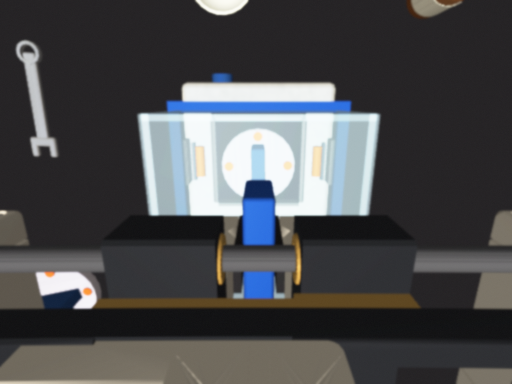

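The mixer shows centred through the cover, with rollers at (200,160) and (317,160). Now descending.

>>> move_arm(targets=[[[-0.27,-0.12,3],[0,0,0]],[[-0.27,-0.12,6],[0,0,0]],[[-0.27,-0.12,8.5],[0,0,0]],[[-0.27,-0.12,10],[0,0,0]],[[-0.27,-0.12,10.5],[0,0,0]]])

```text
time_s: 16.05
tcp_pos: [0.543, -0.024, 0.2031]
eef_rot: [180.0, 0.0, -11.8]
contact_force: [0.4, -0.4, -2.2]
gripper_width: 0.0152
gripper_force: 50.0
```

>>> move_arm(targets=[[[0,0,0.5],[0,0,0]],[[0,0,1],[0,0,0]],[[0,0,1.4],[0,0,0]],[[0,0,1.4],[0,0,0]]])

```text
time_s: 16.55
tcp_pos: [0.543, -0.0237, 0.1894]
eef_rot: [180.0, 0.0, -11.8]
contact_force: [-0.0, 0.8, -2.2]
gripper_width: 0.0156
gripper_force: 50.0
```

```bash
python3 - <<'E'
from h import *
goto([.5428,-.0245,.1685],78.2); s=r.get_state();print(s['contact_force'],s['moment'])
E
```

```text
shift cm [-0.    0.08  2.09] rotvec [0.0001 0.0003 0.0002] t 16.55 tcp [ 0.543  -0.0237  0.1894] [ 1.7999e+02  1.0000e-02 -1.1790e+01] q6 60.0
[-0.04040641  0.80518307 -2.15781454] [-0.01401329 -0.00404124  0.00525922]
```

>>> move_arm(targets=[[[0,0.05,0.4],[0,0,0]],[[0,0.05,0.8],[0,0,0]],[[0,0.05,1.2],[0,0,0]],[[0,0.05,1.5],[0,0,0]],[[0,0.05,1.5],[0,0,0]]])

```text
time_s: 17.18
tcp_pos: [0.5433, -0.0242, 0.1742]
eef_rot: [180.0, -0.0, -11.8]
contact_force: [2.8, -2.7, -3.8]
gripper_width: 0.0159
gripper_force: 50.0
```

>>> move_arm(targets=[[[0,0,0.2],[0,0,0]],[[0,0,0.4],[0,0,0]],[[0,0,0.6],[0,0,0]],[[0,0,0.6],[0,0,0]]])

```text
time_s: 17.68
tcp_pos: [0.5429, -0.0245, 0.1687]
eef_rot: [180.0, 0.0, -11.8]
contact_force: [1.3, -2.6, -2.4]
gripper_width: 0.0157
gripper_force: 50.0
```

>>> move_arm(targets=[[[0,0,0.1],[0,0,0]],[[0,0,0.2],[0,0,0]],[[0,0,0.2],[0,0,0]]])

```text
time_s: 18.05
tcp_pos: [0.5429, -0.0247, 0.1685]
eef_rot: [180.0, -0.1, -11.8]
contact_force: [-4.5, -4.0, 14.1]
gripper_width: 0.0158
gripper_force: 50.0
```

```bash
python3 - <<'E'
from h import *
s=r.get_state();print(s['contact_force'],s['moment'],s['gripper_width'])
goto([.5428,-.0245,.1685],78.2)
c=cap('scene');cv2.imwrite('pics/s9.png',cv2.resize(c['image'][120:220,200:320],(720,600),interpolation=cv2.INTER_CUBIC))
E
```

```text
[-4.46388031 -4.02917456 14.0541982 ] [-1.30963207  1.92379424 -0.14941122] 0.01578095053576895
shift cm [-0.02 -0.01  0.  ] rotvec [ 0.0004 -0.001   0.0003] t 18.05 tcp [ 0.5429 -0.0247  0.1685] [ 1.7998e+02 -6.0000e-02 -1.1780e+01] q6 60.1
```

View pics/s9.png

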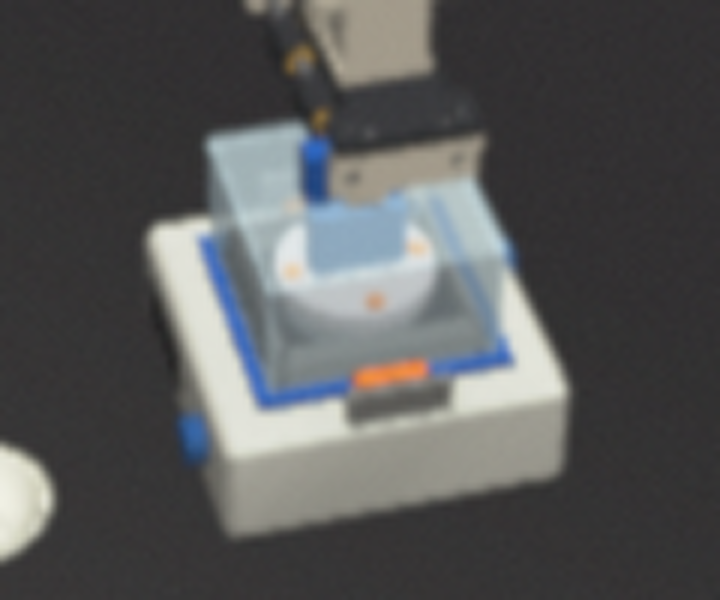

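Flange shows flat under the near roller at (392,373). I'll press a bit more, release, and check.

>>> move_arm(targets=[[[0,0,0.1],[0,0,0]],[[0,0,0.15],[0,0,0]],[[0,0,0.15],[0,0,0]],[[0,0,-0.2],[0,0,0]]])

```text
time_s: 18.6
tcp_pos: [0.5426, -0.0242, 0.169]
eef_rot: [-180.0, -0.0, -11.8]
contact_force: [3.7, -3.9, -12.8]
gripper_width: 0.0156
gripper_force: 50.0
```

>>> move_arm(targets=[[[0,0,0],[0,0,0]],[[0,0,0],[0,0,0]],[[0,0,0],[0,0,0]],[[0,0,0],[0,0,0]]], jaw=4)

```text
time_s: 19.1
tcp_pos: [0.5431, -0.024, 0.1685]
eef_rot: [-180.0, 0.0, -11.8]
contact_force: [0.1, 0.1, 0.5]
gripper_width: 0.0394
gripper_force: 0.0
```

>>> move_arm(targets=[[[0,0,-3],[0,0,0]],[[0,0,-8],[0,0,0]],[[-4,0,-11],[0,0,0]],[[-9,0,-11],[0,0,0]],[[-12,0,-11],[0,0,0]]])

```text
time_s: 19.73
tcp_pos: [0.4239, 0.0005, 0.279]
eef_rot: [-179.9, -0.0, -11.8]
contact_force: [0.4, 0.2, -0.0]
gripper_width: 0.0399
gripper_force: 0.0
```

```bash
python3 - <<'E'
from h import *
cap('top')
c=cap('wrist','w10.png');s=r.get_state();print(s['tcp_pos'],s['contact_force'],s['gripper_width'],s['time_s'])
cv2.imwrite('pics/w10.png',cv2.resize(c['image'][:200,120:400],(800,571)))
# model: cover home, project flange top corners and hood corners
a=np.radians(-11.8);X=np.array([np.cos(a),np.sin(a)]);Y=np.array([-np.sin(a),np.cos(a)])
C=np.array([.5438,-.0243])
for h,z in((.074,.086),(.067,.163)):
  for i,j in((-1,-1),(-1,1),(1,-1),(1,1)):
    uv=proj(c,[*(C+h*(i*X+j*Y)),z])[0];print(z,i,j,np.round((uv-[120,0])*2.857))
E
```

```text
[0.42329503 0.00051659 0.27930429] [1.85252452 0.38197101 0.66023909] 0.039819098838963646 19.825
0.086 -1 -1 [572. 349.]
0.086 -1 1 [219. 349.]
0.086 1 -1 [597. -64.]
0.086 1 1 [194. -64.]
0.163 -1 -1 [600. 342.]
0.163 -1 1 [189. 342.]
0.163 1 -1 [ 635. -151.]
0.163 1 1 [ 154. -150.]
```

View pics/w10.png

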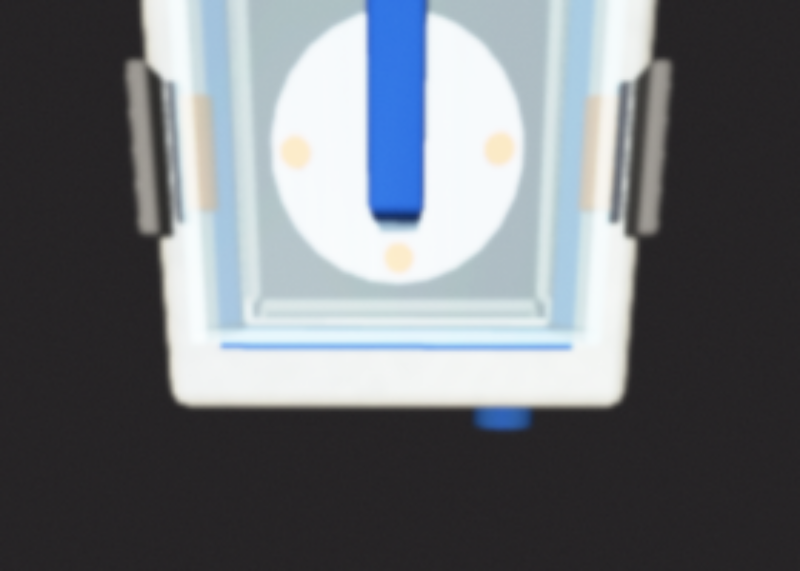

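The flange ends at (221,346) and (572,347) match the home model at (219,349) and (572,349). Both rollers sit over the flange, symmetric at (204,153) and (597,153).

```bash
python3 -c "
from h import *
print(r.close_job())"
```

```text
the job is handed in; nothing more can be done
None
```

The rotor is meshed and fully home, the cover is snapped flat under both catches with the gripper clear, and the job is handed in at about 20 s; I never touched the jar, dish or spanner.

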